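# Top up the cedar dish with a scoop of cedar balls

## Robot

A 6-joint arm with a two-finger parallel gripper is mounted at the origin on the work surface. World frame = base frame: x ahead of the robot, y to its left, z up, the work surface at z = 0. Lengths are in m, angles in rad, forces in N, time in s.
With the tool pointing down it reaches from about 0.35 to 0.775 m from the base axis. Payload 5.5 kg.
Tool frame: the origin (TCP) lies at the very end of the fingers, on their centre line; the grasp point (between the pads) lies 19 mm behind it; z points along the fingers, y is the line along which they close (so a half turn about z gives the same grasp; the last joint's range is limited). The gripper opens to 85 mm and grips with 20 to 120 N. Pads are 22 mm wide; open, the fingers measure 114 mm over their backs; the gripper's body (76 mm by 85 mm) begins 54 mm behind the grasp point. The pads swing forward as they close: fully open they stand 13 mm farther back than shut.
Start: joints at [-1.465, 0.313, 0.046, 1.304, 0, 1.431], TCP at [0.14, -0.558, 0.231] pointing down, gripper open.
Joint ranges: [-2.76, 2.76], [-0.86, 1.69], [-1.03, 1.26], [-2.2, 2.34], [-1.47, 1.5], [-3.14, 3.14]. Speed limits (rad/s): [2.57, 2.57, 3.14, 3.14, 3.14, 3.14].

## Interface

Orientations are given as [roll, pitch, yaw] about the fixed x, y, z axes, in that order (R = Rz(yaw) Ry(pitch) Rx(roll)).
In Python, from plant import manip gives the robot as it stands.
- The arm moves only by the tool step_arm, never from a script. Its argument "series" is one flat list of numbers, 7 for each row, row after row: the shift along the tool's x, y, z in units of 20 cm (1.0 is 20 cm), then the turn, a rotation vector about the tool's x, y, z in units of pi/2 rad (1.0 is pi/2 rad), then the opening, from -1 (shut) to 1 (fully open). A call has exactly 10 rows; each row is the pose to reach, as a shift and turn from the pose commanded when the call began, along the tool's axes at that moment; what a row does not reach only later rows make up. A row lasts 1/12 s, in which the tool goes at most 41.7 mm and 7.16 degrees, less where a joint would pass 70% of its speed; a pose out of reach is approached as far as the arm can. A call with a number of a shift or a turn outside -1 to 1 is refused whole. A call with a gripper value outside its range is refused whole. The fingers move at their own pace and stop on an object; "squeeze" is the grip in N (left out, the last holds). Time passes only in rows, so rows that repeat a pose let the fingers close, or fill a call up. It gives the time, the measured TCP pose, the force, the opening and the grip force at its end, in the units of the state.
- manip.state(): the state, without advancing time (a new reading comes with each control period).
- manip.grab_frame(name): name is "scene" or "side" or "wrist"; returns a dict with "image" (384x512x3 uint8, blue, green, red), "mtx" (3x3 intrinsics, pixels), "k1" (the pictures are not rectified: a ray, as slopes to the right and down, at radius r is drawn at 1 + k1 r^2 times it, then the intrinsics apply), "world_to_cam" (4x4, takes a point from world to camera coordinates); the wrist camera has in their place "hand_eye" (4x4, takes a point from camera to tool coordinates, whose origin is the TCP and whose axes are the flange's). Camera axes: x right, y up, looking along -z (the intrinsics and any distortion apply to the point x, -y, -z); pixel columns grow to the right and rows downward; lengths in m; the calibration is good to about 2 mm. A picture is of the moment at which its call begins: read the wrist's pose just before it. There is no depth.
- manip.hand_in(): hands the job in; it is judged then, once.
The state is a dict: "time_s": time; "joints": joint angles; "dq": joint speeds; "effort": joint torques, N m; "tcp_pos": TCP position; "orientation": TCP orientation; "force": force on the tool from outside, world axes, zero at the start; "torque": the same for the moment, N m; "grip_width": finger opening in m; "finger_force": force on a finger pad.
Only numpy, scipy, OpenCV 4.12 (cv2) and the standard library are available. Lean on these libraries where they do the work, as an engineer would, in place of code of your own. Each camera call takes 0.05 s, during which the arm holds its last target. There are 200 camera calls.

## Task

One of the two dishes on the dresser holds a worn cedar block, the other holds the watch. Scoop cedar balls out of the smoked tray and tip at least three of them into the dish with the cedar block, spilling none and touching none with the fingers, then set the scoop down flat in the tray or on the dresser top; leave the watch and the other things where they are.

Things in the scene. Friction and masses are not known exactly. Their poses are not given: they have to be found in the camera images.
- scoop: Scoop, 0.12 kg: flat open aluminium pan 90 x 70 mm (floor 1.6 thick, sides 26 high, sloping to the lip over the front 45, back 36 high, front lip open), dark wooden handle behind. Starts flat on the tray floor, lip towards the balls. Origin: centre of the pan's underside; x points out over the lip (45 mm ahead), z up. Handle bar: x -145 to -70 mm, 18 wide, 20 tall, its middle 68 mm up.
- scoop_grip (a point): Grip point at the middle of the handle bar's section, at (-88, 0, 68) mm in the scoop's frame; axes as the scoop.
- tray: A fixed smoked acrylic tray, 260 x 90 x 42 mm outside (x, y, z), walls and floor 5 mm thick, inside 250 x 80 mm. Origin: centre of its underside. The balls lie in its +x half, the scoop in its -x half pointing to +x.
- scoop_pan (a point): Middle of the pan, 15 mm above its underside: (0, 0, 15) mm in the scoop's frame.
- dish_a_mid (a point): Point on dish_a's axis, 20 mm above the dresser top.
- dish_b_mid (a point): Point on dish_b's axis, 20 mm above the dresser top.
- dish_a: Fixed white ceramic dish, one of two alike: round, open, 142 mm across at the rim, 116 mm at the foot, 50 mm high, wall 5 mm, inner floor 6 mm above the dresser top. Origin: centre of its underside, z up. One dish holds the cedar block, the other the watch; which is which changes.
- dish_b: Fixed white ceramic dish, one of two alike: round, open, 142 mm across at the rim, 116 mm at the foot, 50 mm high, wall 5 mm, inner floor 6 mm above the dresser top. Origin: centre of its underside, z up. One dish holds the cedar block, the other the watch; which is which changes.
- block: A worn flat pale cedar block, 70 x 34 x 16 mm (x, y, z), lying in one of the dishes: it marks the cedar dish. Origin: centre of its underside.
- watch: A gold-tone bracelet watch, fastened, dial up, 65 x 42 x 41 mm (x, y, z), standing in the other dish. Origin: centre of its underside.
- ball0: A plain polished cedar-wood ball, 30 mm in diameter, 12 g, one of five alike, loose on the tray's floor. Origin: its centre.
- ball1: A plain polished cedar-wood ball, 30 mm in diameter, 12 g, one of five alike, loose on the tray's floor. Origin: its centre.
- ball2: A plain polished cedar-wood ball, 30 mm in diameter, 12 g, one of five alike, loose on the tray's floor. Origin: its centre.
- ball3: A plain polished cedar-wood ball, 30 mm in diameter, 12 g, one of five alike, loose on the tray's floor. Origin: its centre.
- ball4: A plain polished cedar-wood ball, 30 mm in diameter, 12 g, one of five alike, loose on the tray's floor. Origin: its centre.
- brush: Bystander: black plastic paddle brush, 205 mm long, lying along its x, 33 mm high. Origin: on its underside, handle to -x.
- ring_cone: Bystander: glass ring cone, foot 68 mm across, 87 mm high. Origin: centre of its underside.
- cream_jar: Bystander: small amber jar with white cap, 64 mm across, 45 mm high. Origin: centre of its underside.

How it is judged:
On the way:
1. at least three balls lie together in the scoop's pan (within 60 mm of its middle) while the scoop is lifted, its origin more than 80 mm above the dresser top (height (world z) of scoop above 0.08 m and (distance between each of ball0, ball1, ball2 and scoop_pan below 0.06 m or distance between each of ball0, ball1, ball3 and scoop_pan below 0.06 m or distance between each of ball0, ball1, ball4 and scoop_pan below 0.06 m or distance between each of ball0, ball2, ball3 and scoop_pan below 0.06 m or distance between each of ball0, ball2, ball4 and scoop_pan below 0.06 m or distance between each of ball0, ball3, ball4 and scoop_pan below 0.06 m or distance between each of ball1, ball2, ball3 and scoop_pan below 0.06 m or distance between each of ball1, ball2, ball4 and scoop_pan below 0.06 m or distance between each of ball1, ball3, ball4 and scoop_pan below 0.06 m or distance between each of ball2, ball3, ball4 and scoop_pan below 0.06 m)), for 0.2 s.
At the end, for the whole second after the job is handed in: At rest: 3 or more balls in the cedar block's dish (within 68 mm of its middle point, 20 mm up), every other ball there or in the tray; block and watch each still in its dish (within 50 mm of its axis); scoop released, level within 10 degrees, underside under 15 mm up, in the tray or on the dresser (((horizontal distance between block and dish_a below 0.05 m and horizontal distance between watch and dish_b below 0.05 m and (distance between each of ball0, ball1, ball2 and dish_a_mid below 0.068 m or distance between each of ball0, ball1, ball3 and dish_a_mid below 0.068 m or distance between each of ball0, ball1, ball4 and dish_a_mid below 0.068 m or distance between each of ball0, ball2, ball3 and dish_a_mid below 0.068 m or distance between each of ball0, ball2, ball4 and dish_a_mid below 0.068 m or distance between each of ball0, ball3, ball4 and dish_a_mid below 0.068 m or distance between each of ball1, ball2, ball3 and dish_a_mid below 0.068 m or distance between each of ball1, ball2, ball4 and dish_a_mid below 0.068 m or distance between each of ball1, ball3, ball4 and dish_a_mid below 0.068 m or distance between each of ball2, ball3, ball4 and dish_a_mid below 0.068 m) and (distance between ball0 and dish_a_mid below 0.068 m or (x of ball0 in the frame of tray between -0.13 and 0.13 m and y of ball0 in the frame of tray between -0.045 and 0.045 m and z of ball0 in the frame of tray between 0 and 0.05 m)) and (distance between ball1 and dish_a_mid below 0.068 m or (x of ball1 in the frame of tray between -0.13 and 0.13 m and y of ball1 in the frame of tray between -0.045 and 0.045 m and z of ball1 in the frame of tray between 0 and 0.05 m)) and (distance between ball2 and dish_a_mid below 0.068 m or (x of ball2 in the frame of tray between -0.13 and 0.13 m and y of ball2 in the frame of tray between -0.045 and 0.045 m and z of ball2 in the frame of tray between 0 and 0.05 m)) and (distance between ball3 and dish_a_mid below 0.068 m or (x of ball3 in the frame of tray between -0.13 and 0.13 m and y of ball3 in the frame of tray between -0.045 and 0.045 m and z of ball3 in the frame of tray between 0 and 0.05 m)) and (distance between ball4 and dish_a_mid below 0.068 m or (x of ball4 in the frame of tray between -0.13 and 0.13 m and y of ball4 in the frame of tray between -0.045 and 0.045 m and z of ball4 in the frame of tray between 0 and 0.05 m))) or (horizontal distance between block and dish_b below 0.05 m and horizontal distance between watch and dish_a below 0.05 m and (distance between each of ball0, ball1, ball2 and dish_b_mid below 0.068 m or distance between each of ball0, ball1, ball3 and dish_b_mid below 0.068 m or distance between each of ball0, ball1, ball4 and dish_b_mid below 0.068 m or distance between each of ball0, ball2, ball3 and dish_b_mid below 0.068 m or distance between each of ball0, ball2, ball4 and dish_b_mid below 0.068 m or distance between each of ball0, ball3, ball4 and dish_b_mid below 0.068 m or distance between each of ball1, ball2, ball3 and dish_b_mid below 0.068 m or distance between each of ball1, ball2, ball4 and dish_b_mid below 0.068 m or distance between each of ball1, ball3, ball4 and dish_b_mid below 0.068 m or distance between each of ball2, ball3, ball4 and dish_b_mid below 0.068 m) and (distance between ball0 and dish_b_mid below 0.068 m or (x of ball0 in the frame of tray between -0.13 and 0.13 m and y of ball0 in the frame of tray between -0.045 and 0.045 m and z of ball0 in the frame of tray between 0 and 0.05 m)) and (distance between ball1 and dish_b_mid below 0.068 m or (x of ball1 in the frame of tray between -0.13 and 0.13 m and y of ball1 in the frame of tray between -0.045 and 0.045 m and z of ball1 in the frame of tray between 0 and 0.05 m)) and (distance between ball2 and dish_b_mid below 0.068 m or (x of ball2 in the frame of tray between -0.13 and 0.13 m and y of ball2 in the frame of tray between -0.045 and 0.045 m and z of ball2 in the frame of tray between 0 and 0.05 m)) and (distance between ball3 and dish_b_mid below 0.068 m or (x of ball3 in the frame of tray between -0.13 and 0.13 m and y of ball3 in the frame of tray between -0.045 and 0.045 m and z of ball3 in the frame of tray between 0 and 0.05 m)) and (distance between ball4 and dish_b_mid below 0.068 m or (x of ball4 in the frame of tray between -0.13 and 0.13 m and y of ball4 in the frame of tray between -0.045 and 0.045 m and z of ball4 in the frame of tray between 0 and 0.05 m)))) and height (world z) of scoop below 0.015 m and angle between scoop's own z axis and vertical below 0.17 rad and linear speed of scoop below 0.03 m/s and linear speed of each of ball0, ball1, ball2, ball3, ball4 below 0.05 m/s); the robot touches nothing.
It fails at once if the fingers press on a ball (over 1 N): the balls are handled only with the scoop (contact force between the fingers and ball0 above 1 N or contact force between the fingers and ball1 above 1 N or contact force between the fingers and ball2 above 1 N or contact force between the fingers and ball3 above 1 N or contact force between the fingers and ball4 above 1 N).
It fails at once if the watch is shifted more than 30 mm (distance of watch from where it was at the start of the episode above 0.03 m).
It fails at once if the brush, ring cone or cream jar is shifted more than 40 mm (distance of any of brush, ring_cone, cream_jar from where it was at the start of the episode above 0.04 m).
It also fails if it takes over 69 s, if anything falls off the work surface, if the arm or the gripper's body presses on something with over 40 N, if the wrist force passes 120 N, or if a joint passes its speed limit or range.

## Working session

There is one attempt and no reset: what is moved stays moved. The work goes in short steps, Python scripts to look and compute and a tool call to move; the robot and the scene stay as the last step left them, time stands still between calls to the robot, and variables do not carry over. Pictures are saved under pics/ and viewed, at most 12 in all, crops included, and the job is handed in when it is done.

Besides the shell and the picture viewer there is one more tool, called after "Call:" as a command line: name --argument value ..., lists and objects as JSON in quotes. step_arm: Moves the arm, as the interface text tells. Its arguments: {"type":"object","properties":{"series":{"type":"array"},"squeeze":{"type":"number"}},"required":["series"]}

```bash
ls; mkdir -p pics
python3 - <<'E'
from plant import manip
import cv2, numpy as np
print(manip.state())
for n in ("scene","side","wrist"):
    f=manip.grab_frame(n); cv2.imwrite(f"pics/{n}0.png",f["image"])
    print(n,{k:np.round(v,4).tolist() for k,v in f.items() if k!="image"})
E
```

```text
pics
{'time_s': 0.0, 'joints': array([-1.46464250e+00,  3.13959912e-01,  4.49598263e-02,  1.30360311e+00,
        7.10128293e-06,  1.43116766e+00]), 'dq': array([ 0.00052568,  0.00065967, -0.00080272, -0.0001598 ,  0.00098835,
       -0.00229298]), 'effort': array([ 7.50250947e-04, -4.80623889e+01,  2.98534960e+01,  1.92341645e-02,
       -2.21747096e-04, -7.65919914e-07]), 'tcp_pos': array([ 0.13982731, -0.55720194,  0.23042408]), 'orientation': array([-3.13980435e+00, -2.58504197e-04,  2.45782256e-01]), 'force': array([-0.19016826,  0.24968629, -0.44543308]), 'torque': array([-0.01146883, -0.0038884 , -0.06651066]), 'finger_force': 0.0, 'grip_width': 0.08566782772733121}
scene {'mtx': [[422.1647, 0.0, 261.5148], [0.0, 422.1647, 195.1382], [0.0, 0.0, 1.0]], 'k1': -0.087, 'world_to_cam': [[0.0425, 0.9991, 0.0069, -0.0558], [-0.7484, 0.0272, 0.6626, 0.4326], [0.6618, -0.0333, 0.7489, -1.5259], [0.0, 0.0, 0.0, 1.0]]}
side {'mtx': [[376.948, 0.0, 250.2288], [0.0, 376.948, 198.2125], [0.0, 0.0, 1.0]], 'k1': -0.0028, 'world_to_cam': [[0.992, -0.1257, -0.0126, -0.6192], [0.1061, 0.7748, 0.6233, -0.1509], [-0.0686, -0.6196, 0.7819, -0.8899], [0.0, 0.0, 0.0, 1.0]]}
wrist {'mtx': [[343.1037, 0.0, 257.2515], [0.0, 343.1037, 196.1759], [0.0, 0.0, 1.0]], 'k1': -0.0526, 'hand_eye': [[0.0004, 0.9454, 0.3259, 0.0843], [1.0, -0.0003, -0.0003, 0.0007], [-0.0002, 0.3259, -0.9454, -0.1433], [0.0, 0.0, 0.0, 1.0]]}
```

View pics/scene0.png

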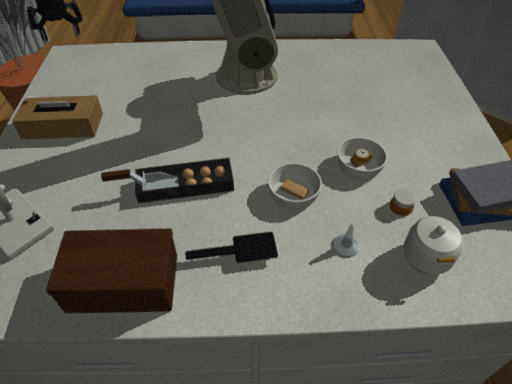

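View pics/side0.png

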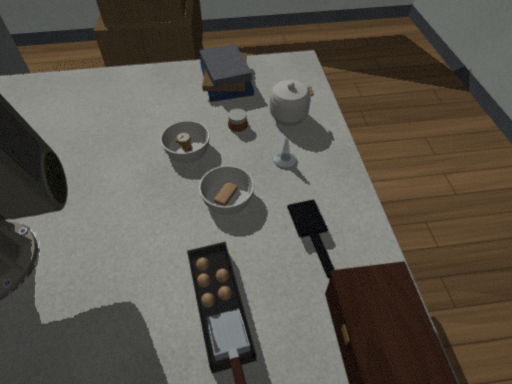

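The scene view shows the tray at about (185,180) with the scoop to its left (handle at (118,175)) and five balls at about (188–219,171–183). The cedar-block dish is at (295,187), the watch dish at (361,157), and the box, brush, cone and jar are clear of the path. The side view agrees: cedar dish (227,188), scoop (230,335).

```bash
cat > h.py <<'E'
from plant import manip
import cv2, numpy as np
from scipy.spatial.transform import Rotation as R
def shot(n,fn=None):
    f=manip.grab_frame(n)
    if fn: cv2.imwrite(f"pics/{fn}.png",f["image"])
    return f
def ray(f,uv,pose=None):
    uv=np.asarray(uv,float).reshape(-1,2)
    K=f["mtx"]; d=(uv-[K[0,2],K[1,2]])/[K[0,0],K[1,1]]
    s=d.copy()
    for _ in range(20): s=d/(1+f["k1"]*(s**2).sum(1,keepdims=True))
    c=np.c_[s[:,0],-s[:,1],-np.ones(len(s))]
    if "world_to_cam" in f: T=np.linalg.inv(f["world_to_cam"])
    else:
        W=np.eye(4); W[:3,:3]=R.from_euler("xyz",pose["orientation"]).as_matrix(); W[:3,3]=pose["tcp_pos"]; T=W@f["hand_eye"]
    return T[:3,3],c@T[:3,:3].T
def onz(f,uv,z,pose=None):
    o,d=ray(f,uv,pose); return o+d*((z-o[2])/d[:,2])[:,None]
def blobs(f,lo,hi,amin=20):
    m=cv2.inRange(cv2.cvtColor(f["image"],cv2.COLOR_BGR2HSV),np.array(lo),np.array(hi))
    n,l,s,c=cv2.connectedComponentsWithStats(m)
    return [(c[i].round(1),s[i].tolist()) for i in range(1,n) if s[i,4]>=amin]
def tri(fa,a,fb,b):
    A=np.zeros((3,3));v=np.zeros(3)
    for f,p in((fa,a),(fb,b)):
        o,d=ray(f,p); d=d[0]/np.linalg.norm(d[0]); P=np.eye(3)-np.outer(d,d); A+=P; v+=P@o
    return np.linalg.solve(A,v)
E
python3 - <<'E'
from h import *
s=shot("scene"); d=shot("side")
for nm,f,(x0,y0,w,h) in (("s",s,(95,145,240,75)),("d",d,(140,120,150,264))):
    k=800/w if nm=="s" else 600/h
    if nm=="d": k=2.25
    im=cv2.resize(f["image"][y0:y0+h,x0:x0+w],None,fx=k,fy=k,interpolation=cv2.INTER_CUBIC)
    cv2.imwrite(f"pics/crop_{nm}.png",im); print(nm,k,im.shape)
for f in(s,d):
    for b in blobs(f,(4,70,60),(22,255,255),25): 
        print(b, onz(f,b[0],.02)[0].round(3))
E
```

```text
s 3.3333333333333335 (250, 800, 3)
d 2.25 (594, 338, 3)
(array([73. , 37.6]), [0, 0, 137, 94, 4189]) [-0.297 -0.709  0.02 ]
(array([377. ,  19.5]), [350, 0, 54, 39, 1662]) [-0.407  0.577  0.02 ]
(array([70.6, 11.6]), [66, 7, 10, 11, 48]) [-0.547 -0.789  0.02 ]
(array([  4.9, 107.7]), [0, 90, 16, 32, 277]) [ 0.171 -0.819  0.02 ]
(array([ 62.6, 110.3]), [13, 96, 89, 40, 1630]) [ 0.2   -0.609  0.02 ]
(array([508. , 147.4]), [502, 139, 10, 21, 116]) [0.429 0.795 0.02 ]
(array([360.5, 158.2]), [350, 148, 23, 19, 155]) [0.465 0.322 0.02 ]
(array([205.7, 174.2]), [200, 166, 13, 17, 152]) [ 0.514 -0.121  0.02 ]
(array([219.1, 170.5]), [214, 166, 11, 11, 84]) [ 0.501 -0.084  0.02 ]
(array([189.2, 176.4]), [183, 168, 14, 17, 161]) [ 0.521 -0.166  0.02 ]
(array([294.4, 189. ]), [281, 179, 28, 21, 319]) [0.578 0.119 0.02 ]
(array([409.8, 209. ]), [406, 205, 8, 9, 36]) [0.659 0.415 0.02 ]
(array([160.9, 260. ]), [148, 256, 21, 11, 62]) [ 0.791 -0.213  0.02 ]
(array([446.2, 259.1]), [438, 257, 17, 6, 79]) [0.816 0.461 0.02 ]
(array([99.9, 24.8]), [93, 14, 15, 17, 126]) [0.136 1.085 0.02 ]
(array([
[... 265 characters left out ...]

(array([206.7,  80.1]), [203, 71, 10, 16, 100]) [0.553 0.63  0.02 ]
(array([310. ,  90.5]), [308, 87, 5, 8, 26]) [0.892 0.521 0.02 ]
(array([183.6, 139.5]), [176, 134, 15, 10, 40]) [0.468 0.339 0.02 ]
(array([225.1, 192.9]), [214, 182, 23, 23, 284]) [0.573 0.118 0.02 ]
(array([201.6, 262.9]), [196, 257, 12, 13, 120]) [ 0.503 -0.08   0.02 ]
(array([221.4, 274. ]), [215, 268, 13, 14, 129]) [ 0.545 -0.114  0.02 ]
(array([202.7, 279.1]), [197, 273, 12, 14, 128]) [ 0.503 -0.121  0.02 ]
(array([223.6, 292. ]), [218, 286, 12, 14, 134]) [ 0.546 -0.158  0.02 ]
(array([207. , 298.9]), [201, 292, 13, 15, 138]) [ 0.51  -0.169  0.02 ]
(array([344.9, 333.3]), [342, 324, 7, 18, 72]) [ 0.781 -0.278  0.02 ]
```

View pics/crop_s.png

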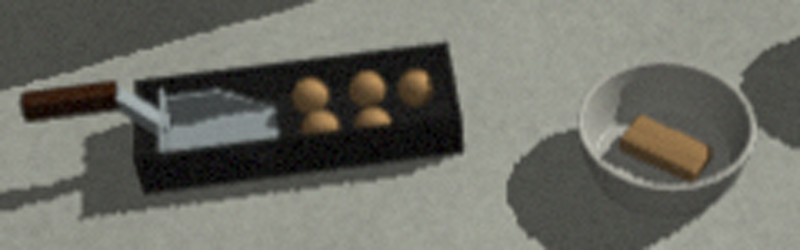

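View pics/crop_d.png

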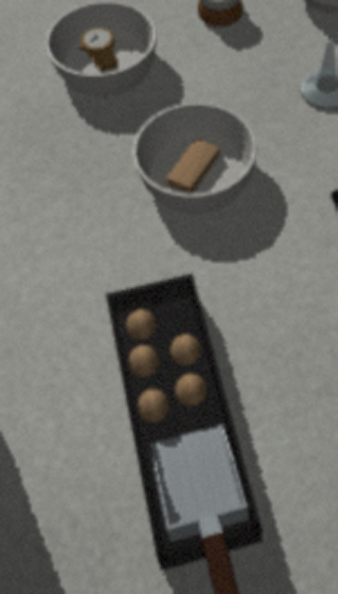

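Crops show the tray running along world y with its far end (side crop) at (108,295)–(192,276). The pan is at about (200,475), the handle at the bottom at (220,565), and the five balls are in two loose columns. The block is in the nearer dish (side crop centre (195,155)).

Run:
```python
from h import *
s=shot("scene"); d=shot("side")
S=lambda p:np.array(p)/3.3333+[95,145]
D=lambda p:np.array(p)/2.25+[140,120]
f3=lambda a:np.round(a,4).tolist()
print("tray scene back edge z.042",f3(onz(s,S([[135,83],[447,43]]),.042)), "front foot z0",f3(onz(s,S([[145,192],[462,152]]),0)))
print("tray side far z.042",f3(onz(d,D([[108,295],[192,276]]),.042)),"near foot z0",f3(onz(d,D([[163,567],[262,540]]),0)))
print("handle scene top .083 ends",f3(onz(s,S([[22,97],[117,88]]),.083)))
print("handle side",f3(onz(d,D([[213,536],[226,594]]),.083)))
print("pan lip side z.007",f3(onz(d,D([[152,450],[230,428]]),.0066)))
print("pan lip scene",f3(onz(s,S([[278,105],[278,137]]),.0066)))
# dish rims: ellipse extents
print("dish scene z.05",f3(onz(s,S([[580,120],[756,120],[667,63],[667,186]]),.05)))
print("dish side z.05",f3(onz(d,D([[134,150],[255,150],[194,104],[194,202]]),.05)))
```

```text
tray scene back edge z.042 [[0.5116, -0.3113, 0.042], [0.4741, -0.0553, 0.042]] front foot z0 [[0.5938, -0.2994, 0.0], [0.5598, -0.0444, 0.0]]
tray side far z.042 [[0.4753, -0.0587, 0.042], [0.561, -0.0477, 0.042]] near foot z0 [[0.5107, -0.3111, 0.0], [0.5986, -0.3001, 0.0]]
handle scene top .083 ends [[0.5649, -0.3825, 0.083], [0.5581, -0.3093, 0.083]]
handle side [[0.5575, -0.3147, 0.083], [0.5631, -0.3578, 0.083]]
pan lip side z.007 [[0.5076, -0.2095, 0.0066], [0.582, -0.1979, 0.0066]]
pan lip scene [[0.5068, -0.1989, 0.0066], [0.5436, -0.1956, 0.0066]]
dish scene z.05 [[0.5745, 0.0508, 0.05], [0.5794, 0.19, 0.05], [0.5127, 0.1256, 0.05], [0.6455, 0.1129, 0.05]]
dish side z.05 [[0.51, 0.1227, 0.05], [0.646, 0.104, 0.05], [0.5837, 0.1847, 0.05], [0.5712, 0.0401, 0.05]]
```

```bash
cat >> h.py <<'E'
def to(p,yaw,tilt=0,cur=None):
    """units to goal TCP p; tool x along yaw, tool nose-down tilt (lip down +) deg; z down"""
    st=cur or manip.state()
    A=R.from_euler("xyz",st["orientation"]); 
    B=R.from_euler("z",yaw,degrees=True)*R.from_euler("y",tilt,degrees=True)*R.from_euler("x",180,degrees=True)
    return np.r_[A.inv().apply(np.array(p)-st["tcp_pos"])/.2,(A.inv()*B).as_rotvec()/(np.pi/2)].round(3)
E
python3 - <<'E'
from h import *
print(to([.562,-.335,.2],97.9))
E
```

```text
[ 2.318 -0.566  0.156 -0.    -0.    -0.931]
```

Call:
step_arm --series '[0.2, -0.05, 0, 0, 0, -0.07, 1, 0.4, -0.1, 0, 0, 0, -0.14, 1, 0.6, -0.15, 0, 0, 0, -0.21, 1, 0.8, -0.2, 0, 0, 0, -0.28, 1, 1, -0.24, 0, 0, 0, -0.35, 1, 1, -0.24, 0, 0, 0, -0.42, 1, 1, -0.24, 0, 0, 0, -0.49, 1, 1, -0.24, 0, 0, 0, -0.56, 1, 1, -0.24, 0, 0, 0, -0.63, 1, 1, -0.24, 0, 0, 0, -0.7, 1]'

```text
time_s: 1.18
tcp_pos: [0.3225, -0.4623, 0.2313]
orientation: [-3.142, 0.0, 1.351]
force: [-1.4, -0.1, -0.8]
grip_width: 0.0857
finger_force: 0.0
```

Run:
```python
from h import *
print(to([.562,-.335,.2],97.9), manip.state()["joints"].round(3))
```

```text
[ 0.882  1.03   0.156 -0.     0.    -0.227] [-1.104  0.291  0.016  1.295 -0.     0.686]
```

Call:
step_arm --series '[0.13, 0.15, 0.02, 0, 0, -0.05, 1, 0.26, 0.3, 0.04, 0, 0, -0.1, 1, 0.39, 0.45, 0.06, 0, 0, -0.15, 1, 0.52, 0.6, 0.09, 0, 0, -0.2, 1, 0.65, 0.75, 0.12, 0, 0, -0.227, 1, 0.78, 0.9, 0.15, 0, 0, -0.227, 1, 0.88, 1, 0.15, 0, 0, -0.227, 1, 0.88, 1, 0.15, 0, 0, -0.227, 1, 0.88, 1, 0.15, 0, 0, -0.227, 1, 0.88, 1, 0.15, 0, 0, -0.227, 1]'

```text
time_s: 2.02
tcp_pos: [0.5562, -0.3357, 0.2011]
orientation: [-3.141, 0.0, 1.702]
force: [0.5, -0.4, -0.3]
grip_width: 0.0853
finger_force: 0.0
```

Run:
```python
from h import *
st=manip.state(); print(st["tcp_pos"],st["orientation"])
f=shot("wrist","w1")
```

```text
[ 0.55619286 -0.33573401  0.20113803] [-3.14090446e+00  5.31627066e-05  1.70225808e+00]
```

View pics/w1.png

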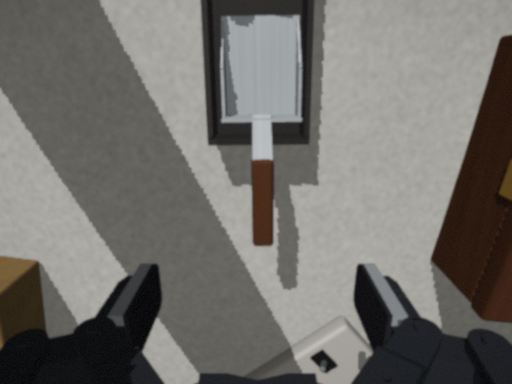

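The wrist view shows the handle top from (262,162) to (263,244), the pan at (222–301, 15–122) and the near tray edge at row 143 (208–309).

Run:
```python
from h import *
st=manip.state()
f=shot("wrist")
im=f["image"].astype(int); 
m=((im[:,:,2]-im[:,:,0]>35)).astype(np.uint8); m[:, :230]=0; m[:,300:]=0; m[:140]=0; m[260:]=0
ys,xs=np.nonzero(m); print(ys.min(),ys.max(),[(r,xs[ys==r].min(),xs[ys==r].max()) for r in (170,190,210,230,240)])
c=[[ (xs[ys==r].min()+xs[ys==r].max()+1)/2, r] for r in (168,200,235)]
P=onz(f,c,.083,st); print(P.round(4))
E_=onz(f,[[262,ys.min()],[263,ys.max()+1]],.083,st); print("ends",E_.round(4))
print("tray near corners", onz(f,[[208,143],[309,143]],.042,st).round(4))
print("pan back corners z.041", onz(f,[[221,122],[302,122]],.041,st).round(4), "lip", onz(f,[[222,16],[300,15]],.0066,st).round(4))
ax=P[0]-P[-1]; print("yaw",np.degrees(np.arctan2(ax[1],ax[0])))
```

```text
160 243 [(170, np.int64(253), np.int64(271)), (190, np.int64(254), np.int64(271)), (210, np.int64(254), np.int64(271)), (230, np.int64(255), np.int64(271)), (240, np.int64(255), np.int64(271))]
[[ 0.558  -0.3193  0.083 ]
 [ 0.562  -0.3456  0.083 ]
 [ 0.5667 -0.3765  0.083 ]]
ends [[ 0.5567 -0.313   0.083 ]
 [ 0.5674 -0.3849  0.083 ]]
tray near corners [[ 0.5089 -0.3132  0.042 ]
 [ 0.5978 -0.3015  0.042 ]]
pan back corners z.041 [[ 0.5185 -0.2935  0.041 ]
 [ 0.5887 -0.2843  0.041 ]] lip [[ 0.5069 -0.2043  0.0066]
 [ 0.5759 -0.1944  0.0066]]
yaw 98.6110706742968
```

Run:
```python
from h import *
print(to([.5595,-.330,.054],98))
```

```text
[ 0.03   0.024  0.738 -0.     0.    -0.006]
```

Call:
step_arm --series '[0.03, 0.024, 0.1, 0, 0, -0.006, 1, 0.03, 0.024, 0.25, 0, 0, -0.006, 1, 0.03, 0.024, 0.4, 0, 0, -0.006, 1, 0.03, 0.024, 0.52, 0, 0, -0.006, 1, 0.03, 0.024, 0.62, 0, 0, -0.006, 1, 0.03, 0.024, 0.7, 0, 0, -0.006, 1, 0.03, 0.024, 0.738, 0, 0, -0.006, 1, 0.03, 0.024, 0.738, 0, 0, -0.006, 1, 0.03, 0.024, 0.738, 0, 0, -0.006, 0, 0.03, 0.024, 0.738, 0, 0, -0.006, 0]'

```text
time_s: 2.95
tcp_pos: [0.561, -0.3302, 0.0553]
orientation: [3.14, 0.002, 1.711]
force: [-0.1, -0.8, 0.4]
grip_width: 0.0638
finger_force: 0.0
```

Call:
step_arm --series '[0, 0, 0, 0, 0, 0, -0.5, 0, 0, 0, 0, 0, 0, -1, 0, 0, 0, 0, 0, 0, -1, 0, 0, 0, 0, 0, 0, -1, 0, 0, 0, 0, 0, 0, -1, 0, 0, 0, 0, 0, 0, -1, 0, 0, 0, 0, 0, 0, -1, 0, 0, 0, 0, 0, 0, -1, 0, 0, 0, 0, 0, 0, -1, 0, 0, 0, 0, 0, 0, -1]' --squeeze 80

```text
time_s: 3.78
tcp_pos: [0.5609, -0.3294, 0.0545]
orientation: [3.141, 0.001, 1.711]
force: [-0.4, -0.1, 4.9]
grip_width: 0.0172
finger_force: 77.9
```

Run:
```python
from h import *
st=manip.state(); print(st)
f=shot("wrist","w2")
```

```text
{'time_s': 3.7833, 'joints': array([-6.54317648e-01,  5.53406176e-01, -2.98301750e-02,  9.86167776e-01,
        1.92384483e-05,  7.75917657e-01]), 'dq': array([ 0.00084528,  0.00030343,  0.00081356,  0.00041673, -0.00180997,
       -0.00061264]), 'effort': array([ 9.49884136e-02, -5.48259974e+01,  2.54833388e+01, -3.39238029e-01,
       -9.33087361e-02, -1.85292168e-02]), 'tcp_pos': array([ 0.56091695, -0.32941451,  0.054494  ]), 'orientation': array([3.14060386e+00, 9.80248342e-04, 1.71135688e+00]), 'force': array([-0.42106453, -0.11350091,  4.87348631]), 'torque': array([ 0.21236376,  0.134056  , -0.02474367]), 'finger_force': 77.94579148292542, 'grip_width': 0.017163535404600656}
```

View pics/w2.png

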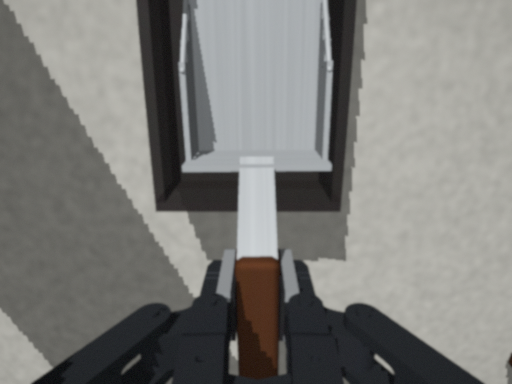

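The scoop is gripped. The pan's back edge is at (183–331, row 165) and the tray's outer edges on that row are at about 151 and 345, so the pan seems a little right of the tray's middle.

Run:
```python
from h import *
st=manip.state(); f=shot("wrist"); g=cv2.GaussianBlur(cv2.cvtColor(f["image"],cv2.COLOR_BGR2GRAY),(1,5),0)
yaw=st["orientation"][2]; ex=np.array([np.cos(yaw),np.sin(yaw)]); ey=np.array([-ex[1],ex[0]])
for r in (10,50,100,165,190,205):
    x=g[r].astype(int); e=np.diff(x)
    print(r,[(i,e[i]) for i in range(120,390) if abs(e[i])>=12 and abs(e[i])==max(abs(e[i-2:i+3]))])
def rel(uv,z): 
    p=onz(f,uv,z,st)[:,:2]-st["tcp_pos"][:2]; return np.c_[p@ex,p@ey].round(4)
print(rel([[138,10],[357,10],[155,205],[341,205]],.042), rel([[183,168],[331,168]],.041))
```

```text
10 [(136, np.int64(-41)), (182, np.int64(19)), (190, np.int64(13)), (193, np.int64(21)), (319, np.int64(-18)), (322, np.int64(25)), (327, np.int64(-49)), (355, np.int64(20)), (365, np.int64(27))]
50 [(140, np.int64(-44)), (179, np.int64(55)), (184, np.int64(-35)), (192, np.int64(14)), (200, np.int64(25)), (318, np.int64(-27)), (325, np.int64(36)), (330, np.int64(-53)), (352, np.int64(22)), (363, np.int64(28))]
100 [(144, np.int64(-44)), (180, np.int64(43)), (186, np.int64(-35)), (195, np.int64(14)), (209, np.int64(24)), (316, np.int64(-25)), (324, np.int64(28)), (330, np.int64(-44)), (348, np.int64(22)), (358, np.int64(25))]
165 [(151, np.int64(-40)), (181, np.int64(41)), (331, np.int64(-46)), (343, np.int64(25)), (354, np.int64(26))]
190 [(125, np.int64(22)), (153, np.int64(-41)), (237, np.int64(51)), (275, np.int64(-55)), (341, np.int64(23)), (351, np.int64(19))]
205 [(132, np.int64(23)), (155, np.int64(-44)), (237, np.int64(53)), (275, np.int64(-52)), (340, np.int64(22)), (349, np.int64(27))]
[[ 0.1108  0.0488]
 [ 0.1107 -0.0414]
 [ 0.0251  0.0494]
 [ 0.0251 -0.0411]] [[ 0.0433  0.0346]
 [ 0.0433 -0.0351]]
```

Call:
step_arm --series '[0.01, -0.006, 0, 0, 0, 0.003, -1, 0.03, -0.012, 0, 0, 0, 0.006, -1, 0.06, -0.018, 0, 0, 0, 0.006, -1, 0.1, -0.018, 0, 0, 0, 0.006, -1, 0.15, -0.018, 0, 0, 0, 0.006, -1, 0.2, -0.018, 0, 0, 0, 0.006, -1, 0.25, -0.018, 0, 0, 0, 0.006, -1, 0.3, -0.018, 0, 0, 0, 0.006, -1, 0.35, -0.018, 0, 0, 0, 0.006, -1, 0.4, -0.018, 0, 0, 0, 0.006, -1]'

```text
time_s: 4.72
tcp_pos: [0.5465, -0.2512, 0.0547]
orientation: [3.14, 0.003, 1.701]
force: [0.8, -3.8, 6.1]
grip_width: 0.0171
finger_force: 78.2
```

Call:
step_arm --series '[0.04, 0, 0, 0, 0, 0, -1, 0.08, 0, 0, 0, 0, 0, -1, 0.12, 0, 0, 0, 0, 0, -1, 0.16, 0, 0, 0, 0, 0, -1, 0.2, 0, 0, 0, 0, 0, -1, 0.23, 0, 0, 0, 0, 0, -1, 0.26, 0, 0, 0, 0, 0, -1, 0.28, 0, 0, 0, 0, 0, -1, 0.3, 0, 0, 0, 0, 0, -1, 0.3, 0, 0, 0, 0, 0, -1]'

```text
time_s: 5.55
tcp_pos: [0.5386, -0.1912, 0.0546]
orientation: [3.14, 0.002, 1.702]
force: [0.7, -1.5, 6.3]
grip_width: 0.0169
finger_force: 78.2
```

Run:
```python
from h import *
st=manip.state(); print(st["force"],st["torque"],st["grip_width"],st["finger_force"])
f=shot("wrist","w3")
```

```text
[ 0.66696901 -1.49761087  6.25577346] [-0.22446746 -0.00082185  0.01106334] 0.016897329762692807 78.18740129470825
```

View pics/w3.png

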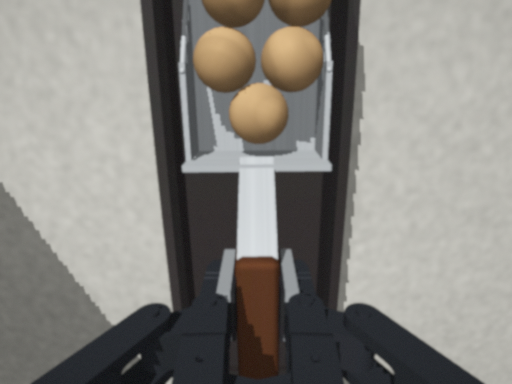

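All five balls are in the pan: two at row 8, two at row 58 and one at (258,112). Next, close up to the end wall and tip the lip up.

Call:
step_arm --series '[0.007, 0, 0, 0, 0, 0, -1, 0.014, 0, 0, 0, 0, 0, -1, 0.02, 0, 0, 0, 0, 0, -1, 0.014, 0, 0, 0, 0.017, 0, -1, 0.008, 0, 0, 0, 0.033, 0, -1, 0.003, 0, 0, 0, 0.05, 0, -1, -0.002, 0, 0, 0, 0.067, 0, -1, -0.006, 0, 0, 0, 0.083, 0, -1, -0.01, 0, 0, 0, 0.1, 0, -1, -0.014, 0, 0, 0, 0.117, 0, -1]'

```text
time_s: 6.43
tcp_pos: [0.5381, -0.1939, 0.0534]
orientation: [-3.141, -0.187, 1.701]
force: [-0.1, -0.2, -0.8]
grip_width: 0.0168
finger_force: 77.9
```

Call:
step_arm --series '[-0.002, 0, 0, 0, 0.016, 0, -1, -0.005, 0, 0, 0, 0.033, 0, -1, -0.008, 0, 0, 0, 0.05, 0, -1, -0.01, 0, 0, 0, 0.067, 0, -1, -0.01, 0, 0, 0, 0.083, 0, -1, -0.009, 0, -0.02, 0, 0.1, 0, -1, -0.007, 0, -0.04, 0, 0.1, 0, -1, -0.003, 0, -0.07, 0, 0.1, 0, -1, 0.002, 0, -0.1, 0, 0.1, 0, -1, 0.006, 0, -0.13, 0, 0.1, 0, -1]'

```text
time_s: 7.27
tcp_pos: [0.5388, -0.197, 0.0804]
orientation: [3.141, -0.34, 1.702]
force: [1.1, 0.1, -1.7]
grip_width: 0.017
finger_force: 78.0
```

Run:
```python
from h import *
st=manip.state(); print(st["force"],st["torque"],st["grip_width"],st["finger_force"],st["joints"].round(3))
f=shot("wrist","w4")
```

```text
[ 1.07258377  0.08816273 -1.65130291] [-0.50925142 -0.04456464  0.06458823] 0.01701052547904818 77.95504689216614 [-0.621  0.566  0.005  1.247  0.246  0.789]
```

View pics/w4.png

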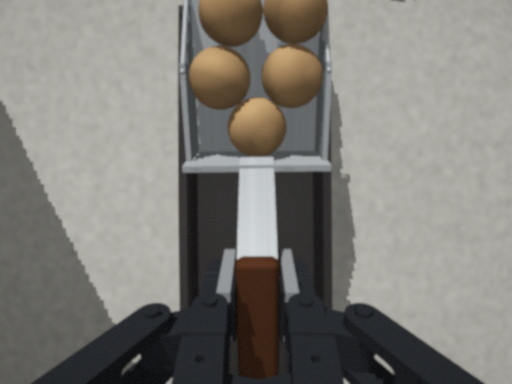

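The wrist view shows the five balls settled in the tilted pan (rows 10–130), and the tray floor behind it is empty. Next come the lift and the carry to the cedar dish.

```bash
cat >> h.py <<'E'
C=np.array([.5785,.117]); H=97.5; hv=np.array([np.cos(np.radians(H)),np.sin(np.radians(H))])
def pour(th,a=-.04,lz=.065):
    t=np.radians(th); f=.133*np.cos(t)-.049*np.sin(t); u=-.133*np.sin(t)-.049*np.cos(t)
    return [*(C+(a-f)*hv),lz-u]
E
python3 - <<'E'
from h import *
print(to([*(C-.18*hv),.15],H,-19.5))
st=manip.state(); print("up 60mm",to(st["tcp_pos"]+[0,0,.07],H,-19.5))
E
```

```text
[ 0.71   0.4   -0.111  0.001  0.001  0.001]
up 60mm [ 0.116  0.001 -0.33   0.001  0.001  0.001]
```

Call:
step_arm --series '[0.01, 0, -0.03, 0, 0, 0, -1, 0.025, 0, -0.07, 0, 0, 0, -1, 0.045, 0, -0.13, 0, 0, 0, -1, 0.065, 0, -0.19, 0, 0, 0, -1, 0.09, 0, -0.25, 0, 0, 0, -1, 0.105, 0, -0.3, 0, 0, 0, -1, 0.116, 0, -0.33, 0, 0, 0, -1, 0.116, 0, -0.33, 0, 0, 0, -1, 0.116, 0, -0.33, 0, 0, 0, -1, 0.116, 0, -0.33, 0, 0, 0, -1]'

```text
time_s: 8.15
tcp_pos: [0.5384, -0.1973, 0.1488]
orientation: [-3.141, -0.341, 1.702]
force: [-0.6, -0.3, -1.7]
grip_width: 0.0172
finger_force: 77.9
```

Call:
step_arm --series '[0.015, 0.01, 0.006, 0, 0, 0, -1, 0.05, 0.03, 0.02, 0, 0, 0, -1, 0.11, 0.07, 0.04, 0, 0, 0, -1, 0.19, 0.12, 0.07, 0, 0, 0, -1, 0.28, 0.19, 0.105, 0, 0, 0, -1, 0.37, 0.25, 0.14, 0, 0, 0, -1, 0.46, 0.31, 0.17, 0, 0, 0, -1, 0.53, 0.36, 0.2, 0, 0, 0, -1, 0.575, 0.39, 0.215, 0, 0, 0, -1, 0.595, 0.4, 0.22, 0, 0, 0, -1]'

```text
time_s: 8.98
tcp_pos: [0.6017, -0.0584, 0.1475]
orientation: [-3.141, -0.341, 1.705]
force: [0.0, -0.2, -1.4]
grip_width: 0.0171
finger_force: 77.9
```

Run:
```python
from h import *
st=manip.state(); print(st["force"],st["torque"],st["grip_width"],st["joints"].round(3))
for th in (-10,0,2): print(th,to(pour(th),H,th))
f=shot("scene","s5"); im=cv2.resize(f["image"][120:260,80:380],None,fx=2.6,fy=2.6,interpolation=cv2.INTER_CUBIC); cv2.imwrite("pics/s5c.png",im)
```

```text
[ 0.04227702 -0.15629123 -1.40415544] [-0.50215289 -0.09764518  0.05551923] 0.017052859862010907 [-0.378  0.519  0.103  1.327  0.296  1.033]
-10 [-0.108 -0.001  0.266 -0.001 -0.106  0.002]
0 [-0.038 -0.001  0.164 -0.001 -0.217  0.002]
2 [-0.022 -0.001  0.146 -0.001 -0.24   0.002]
```

View pics/s5c.png

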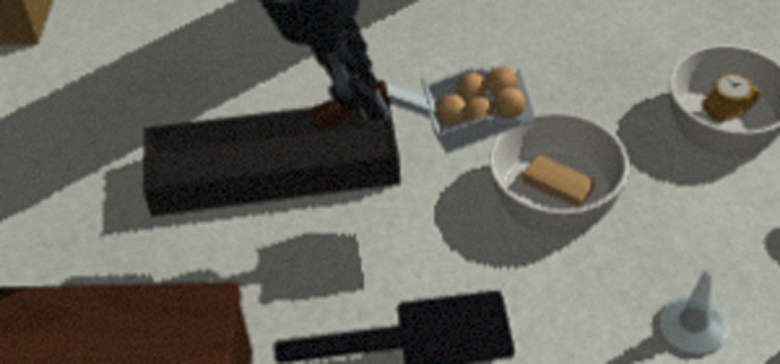

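The scene crop shows five balls in the pan at (430–530, 70–130), with the lip pointing at the cedar dish (560,165) and the watch dish well clear.

Call:
step_arm --series '[-0.003, 0, 0.016, 0, -0.022, 0, -1, -0.007, 0, 0.033, 0, -0.044, 0, -1, -0.011, 0, 0.05, 0, -0.066, 0, -1, -0.015, 0, 0.066, 0, -0.088, 0, -1, -0.019, 0, 0.082, 0, -0.11, 0, -1, -0.023, 0, 0.1, 0, -0.13, 0, -1, -0.027, 0, 0.115, 0, -0.15, 0, -1, -0.031, 0, 0.132, 0, -0.17, 0, -1, -0.034, 0, 0.148, 0, -0.19, 0, -1, -0.038, 0, 0.164, 0, -0.21, 0, -1]'

```text
time_s: 9.87
tcp_pos: [0.6005, -0.0582, 0.1142]
orientation: [-3.141, -0.01, 1.7]
force: [-0.9, -0.1, -1.7]
grip_width: 0.0167
finger_force: 77.9
```

Run:
```python
from h import *
for th in (5,10,15,20,25): print(th,to(pour(th),H,th))
```

```text
5 [ 0.042  0.005 -0.056 -0.    -0.062 -0.001]
10 [ 0.072  0.005 -0.11  -0.    -0.117 -0.001]
15 [ 0.106  0.005 -0.162 -0.    -0.173 -0.001]
20 [ 0.144  0.005 -0.21  -0.    -0.228 -0.001]
25 [ 0.186  0.005 -0.255 -0.    -0.284 -0.001]
```

Call:
step_arm --series '[0.026, 0.005, -0.022, 0, -0.028, 0, -1, 0.037, 0.005, -0.045, 0, -0.05, 0, -1, 0.048, 0.005, -0.067, 0, -0.073, 0, -1, 0.06, 0.005, -0.089, 0, -0.095, 0, -1, 0.072, 0.005, -0.11, 0, -0.117, 0, -1, 0.085, 0.005, -0.131, 0, -0.14, 0, -1, 0.099, 0.005, -0.152, 0, -0.162, 0, -1, 0.114, 0.005, -0.172, 0, -0.184, 0, -1, 0.129, 0.005, -0.191, 0, -0.206, 0, -1, 0.144, 0.005, -0.21, 0, -0.228, 0, -1]'

```text
time_s: 10.7
tcp_pos: [0.5978, -0.0298, 0.157]
orientation: [-3.141, 0.348, 1.701]
force: [-0.2, 0.8, -1.0]
grip_width: 0.0166
finger_force: 78.0
```

Run:
```python
from h import *
st=manip.state(); print(st["force"],st["torque"],st["joints"].round(3))
for th in (20,25,30,35,40): print(th,to(pour(th),H,th))
```

```text
[-0.1953036   0.78149688 -0.9802065 ] [ 0.30648128  0.07515956 -0.00188789] [-0.014  0.368 -0.106  1.045 -0.345  1.418]
20 [ 0.    -0.     0.002 -0.    -0.    -0.001]
25 [ 0.024 -0.    -0.055 -0.    -0.056 -0.001]
30 [ 0.053 -0.    -0.109 -0.    -0.111 -0.001]
35 [ 0.086 -0.    -0.161 -0.    -0.167 -0.001]
40 [ 0.124 -0.    -0.21  -0.    -0.223 -0.001]
```

Call:
step_arm --series '[0, 0, 0, 0, 0, 0, -1, 0, 0, 0, 0, 0, 0, -1, 0.01, 0, -0.022, 0, -0.022, 0, -1, 0.019, 0, -0.044, 0, -0.044, 0, -1, 0.03, 0, -0.066, 0, -0.067, 0, -1, 0.041, 0, -0.088, 0, -0.089, 0, -1, 0.053, 0, -0.109, 0, -0.111, 0, -1, 0.066, 0, -0.13, 0, -0.133, 0, -1, 0.079, 0, -0.15, 0, -0.156, 0, -1, 0.086, 0, -0.161, 0, -0.167, 0, -1]'

```text
time_s: 11.53
tcp_pos: [0.5945, -0.0025, 0.1807]
orientation: [-3.14, 0.61, 1.702]
force: [1.0, -0.3, -1.0]
grip_width: 0.0172
finger_force: 78.1
```

Run:
```python
from h import *
st=manip.state(); print(st["force"],st["torque"],st["joints"].round(3))
f=shot("scene"); g=shot("side")
a=f["image"][120:240,180:340]; b=g["image"][130:250,150:310]
cv2.imwrite("pics/s6.png",cv2.resize(np.hstack([a,b]),None,fx=2.5,fy=2.5,interpolation=cv2.INTER_CUBIC))
```

```text
[ 0.97721187 -0.25013733 -1.04361115] [ 0.64066009  0.07030148 -0.036676  ] [ 0.151  0.407 -0.079  1.1   -0.61   1.596]
```

View pics/s6.png

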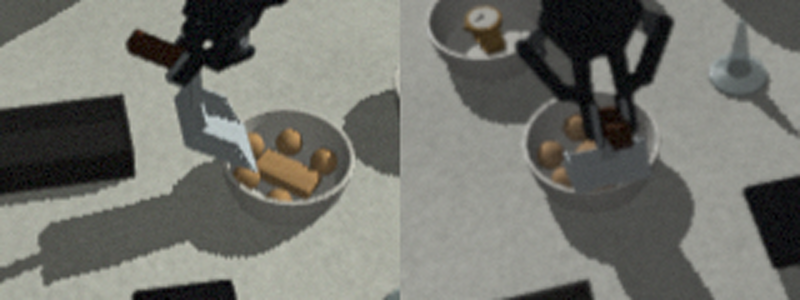

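Five balls lie in the cedar dish around the block (scene half: (255,143), (290,140), (322,160), (245,178), (283,195)), and the pan is empty. Next I lift away, level the scoop and set it down on the free dresser top at about (0.40,-0.2).

Run:
```python
from h import *
st=manip.state()
print(to(st["tcp_pos"]+np.array([0,0,.07]),H,35)); print(to(st["tcp_pos"]+np.array([.0,-.08,.08]),H,0))
```

```text
[-0.2   -0.    -0.287 -0.    -0.001  0.001]
[-0.554 -0.053 -0.101 -0.001  0.387  0.001]
```

Call:
step_arm --series '[-0.06, 0, -0.08, 0, 0, 0, -1, -0.13, 0, -0.18, 0, 0, 0, -1, -0.2, 0, -0.28, 0, 0.03, 0, -1, -0.27, -0.01, -0.25, 0, 0.09, 0, -1, -0.34, -0.02, -0.22, 0, 0.15, 0, -1, -0.4, -0.03, -0.19, 0, 0.21, 0, -1, -0.46, -0.04, -0.16, 0, 0.27, 0, -1, -0.51, -0.05, -0.13, 0, 0.33, 0, -1, -0.55, -0.05, -0.1, 0, 0.387, 0, -1, -0.55, -0.05, -0.1, 0, 0.387, 0, -1]'

```text
time_s: 12.47
tcp_pos: [0.5955, -0.0877, 0.2605]
orientation: [3.14, -0.0, 1.694]
force: [0.2, -0.7, -1.6]
grip_width: 0.0165
finger_force: 78.1
```

Run:
```python
from h import *
print(to([.4,-.2,.13],H))
```

```text
[-4.37e-01 -1.04e+00  6.51e-01  1.00e-03 -0.00e+00 -5.00e-03]
```

Call:
step_arm --series '[-0.05, -0.12, 0.03, 0, 0, -0.005, -1, -0.1, -0.24, 0.1, 0, 0, -0.005, -1, -0.16, -0.37, 0.18, 0, 0, -0.005, -1, -0.22, -0.5, 0.27, 0, 0, -0.005, -1, -0.28, -0.63, 0.36, 0, 0, -0.005, -1, -0.33, -0.75, 0.46, 0, 0, -0.005, -1, -0.38, -0.87, 0.56, 0, 0, -0.005, -1, -0.42, -0.96, 0.63, 0, 0, -0.005, -1, -0.43, -1, 0.65, 0, 0, -0.005, -1, -0.43, -1, 0.65, 0, 0, -0.005, -1]'

```text
time_s: 13.3
tcp_pos: [0.4058, -0.1934, 0.1296]
orientation: [-3.14, 0.0, 1.707]
force: [0.3, 1.1, -0.6]
grip_width: 0.0166
finger_force: 78.4
```

Run:
```python
from h import *
st=manip.state(); print(st["joints"].round(3)); print(to([.405,-.2,.0495],H))
f=shot("wrist"); g=shot("side"); w=cv2.resize(f["image"],(400,300)); cv2.imwrite("pics/w7.png",np.hstack([w,cv2.resize(g["image"],(400,300))]))
```

```text
[-0.623  0.134 -0.442  0.995 -0.001  0.812]
[-0.032 -0.008  0.401 -0.001  0.     0.003]
```

View pics/w7.png

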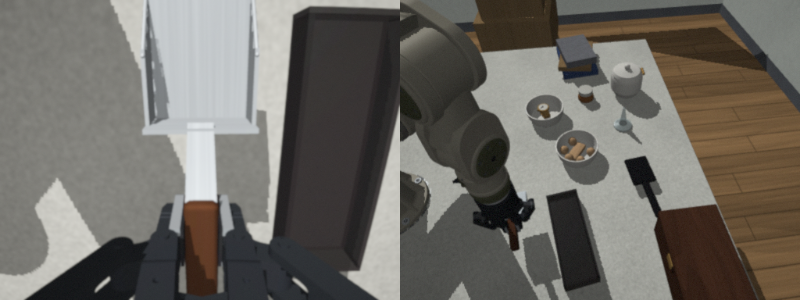

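The wrist half shows the empty pan left of the empty tray with free dresser below. The side half shows the cedar dish holding the balls and the other things undisturbed.

Call:
step_arm --series '[-0.01, 0, 0.05, 0, 0, 0.003, -1, -0.02, 0, 0.11, 0, 0, 0.003, -1, -0.03, 0, 0.17, 0, 0, 0.003, -1, -0.03, 0, 0.23, 0, 0, 0.003, -1, -0.03, 0, 0.29, 0, 0, 0.003, -1, -0.03, 0, 0.33, 0, 0, 0.003, -1, -0.03, 0, 0.36, 0, 0, 0.003, -1, -0.03, 0, 0.38, 0, 0, 0.003, -1, -0.03, 0, 0.39, 0, 0, 0.003, -1, -0.03, 0, 0.395, 0, 0, 0.003, -1]'

```text
time_s: 14.23
tcp_pos: [0.4092, -0.1994, 0.0515]
orientation: [3.141, 0.002, 1.705]
force: [0.1, -0.5, -1.3]
grip_width: 0.0169
finger_force: 78.4
```

Call:
step_arm --series '[0, 0, 0.003, 0, 0, 0, -1, 0, 0, 0.006, 0, 0, 0, -1, 0, 0, 0.006, 0, 0, 0, -1, 0, 0, 0.006, 0, 0, 0, -1, 0, 0, 0.006, 0, 0, 0, -1, 0, 0, 0.006, 0, 0, 0, -1, 0, 0, 0.006, 0, 0, 0, -1, 0, 0, 0.006, 0, 0, 0, -1, 0, 0, 0.006, 0, 0, 0, -1, 0, 0, 0.006, 0, 0, 0, -1]'

```text
time_s: 15.07
tcp_pos: [0.4089, -0.1994, 0.0503]
orientation: [-3.142, 0.002, 1.705]
force: [0.2, -0.9, -1.2]
grip_width: 0.017
finger_force: 78.4
```

Not yet in contact (force −1.2 N); I go down in small steps.

Call:
step_arm --series '[0, 0, 0.002, 0, 0, 0, -1, 0, 0, 0.004, 0, 0, 0, -1, 0, 0, 0.006, 0, 0, 0, -1, 0, 0, 0.008, 0, 0, 0, -1, 0, 0, 0.01, 0, 0, 0, -1, 0, 0, 0.01, 0, 0, 0, -1, 0, 0, 0.01, 0, 0, 0, -1, 0, 0, 0.01, 0, 0, 0, -1, 0, 0, 0.01, 0, 0, 0, -1, 0, 0, 0.01, 0, 0, 0, -1]'

```text
time_s: 15.9
tcp_pos: [0.4091, -0.1999, 0.0494]
orientation: [3.141, 0.003, 1.705]
force: [-3.4, -0.6, 9.1]
grip_width: 0.0169
finger_force: 79.9
```

Call:
step_arm --series '[0, 0, -0.003, 0, 0, 0, -1, 0, 0, -0.003, 0, 0, 0, -1, 0, 0, -0.003, 0, 0, 0, -0.4, 0, 0, -0.003, 0, 0, 0, -0.2, 0, 0, -0.003, 0, 0, 0, 0, 0, 0, -0.003, 0, 0, 0, 0.3, 0, 0, -0.003, 0, 0, 0, 0.6, 0, 0, -0.003, 0, 0, 0, 1, 0, 0, -0.003, 0, 0, 0, 1, 0, 0, -0.003, 0, 0, 0, 1]'

```text
time_s: 16.73
tcp_pos: [0.4089, -0.1994, 0.0489]
orientation: [3.142, 0.002, 1.705]
force: [0.2, 0.5, 0.1]
grip_width: 0.0852
finger_force: 0.0
```

Call:
step_arm --series '[0, 0, 0, 0, 0, 0, 1, 0, 0, 0, 0, 0, 0, 1, 0, 0, -0.03, 0, 0, 0, 1, 0, 0, -0.1, 0, 0, 0, 1, 0, 0, -0.2, 0, 0, 0, 1, 0, 0, -0.3, 0, 0, 0, 1, 0, 0, -0.4, 0, 0, 0, 1, 0, 0, -0.5, 0, 0, 0, 1, 0, 0, -0.6, 0, 0, 0, 1, 0, 0, -0.6, 0, 0, 0, 1]'

```text
time_s: 17.57
tcp_pos: [0.4108, -0.2006, 0.1732]
orientation: [3.137, 0.006, 1.705]
force: [0.9, -0.5, 0.6]
grip_width: 0.0854
finger_force: 0.0
```

Run:
```python
from h import *
st=manip.state(); print(st["tcp_pos"],st["force"],st["grip_width"])
f=shot("wrist"); g=shot("scene"); w=cv2.resize(f["image"],(400,300)); cv2.imwrite("pics/w8.png",np.hstack([w,cv2.resize(g["image"][100:280,100:340],(400,300))]))
```

```text
[ 0.41083484 -0.20056081  0.17322063] [ 0.87864296 -0.54660442  0.55885858] 0.08537975922671223
```

View pics/w8.png

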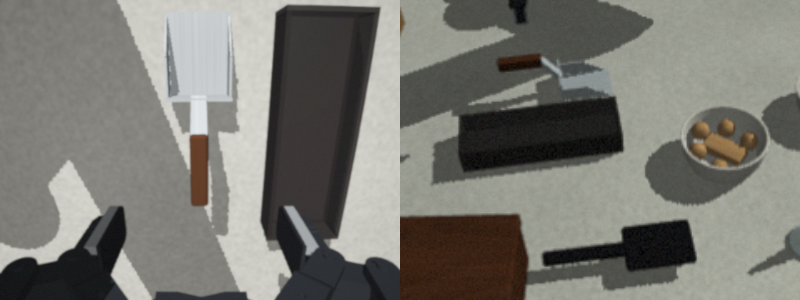

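The scoop lies flat and free on the dresser beside the tray. All five balls are in the cedar dish around the block (right half, about (725,140)), and the gripper is well clear.

```bash
python3 -c "
from plant import manip
print(manip.hand_in())"
```

```text
the job is handed in; nothing more can be done
None
```

I tipped all five cedar balls into the cedar-block dish with none spilled, set the scoop down flat on the dresser top beside the tray, and handed the job in at about 18 s; no verdict came back.

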